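# Clamp a test disc in an infrared analyser's slip-clutch press

### The arm

A 6-joint arm with a two-finger parallel gripper is mounted at the origin on the work surface; the furniture and walls round the work are solid. World frame = base frame: x ahead of the robot, y to its left, z up, the work surface at z = 0. Lengths are in m, angles in rad, forces in N, time in s.
With the tool pointing down it reaches from about 0.375 to 0.975 m from the base axis. Payload 3.8 kg.
Tool frame: the origin (TCP) lies at the very end of the fingers, on their centre line; the grasp point (between the pads) lies 19 mm behind it; y points along the fingers, x is the direction in which the jaws open and shut, and the axes are right-handed (so a half turn about y gives the same grasp; the last joint's range is limited). The gripper opens to 85 mm and grips with 20 to 120 N. Pads are 22 mm wide; open, the fingers measure 114 mm over their backs; the gripper's body (76 mm by 85 mm) begins 54 mm behind the grasp point. The pads swing forward as they close: fully open they stand 13 mm farther back than shut.
Start: joints at [1.18, 0.264, 1.604, -0, 1.274, -0.037], TCP at [0.234, 0.633, 0.231] pointing down, gripper open.
Joint ranges: [-2.63, 2.63], [-0.94, 2.18], [0.31, 2.57], [-1.31, 4.45], [0, 2.66], [-2.55, 2.55]. Speed limits (rad/s): [2.57, 2.57, 3.14, 3.14, 3.14, 3.14].

### API

Orientations are given as a rotation vector (axis times angle).
In Python, from workcell import bot, cams gives the robot as it stands.
- The arm moves only by the tool play_rows, never from a script. Its argument "motion" is a list of rows, each a list of 2 entries, a list of its own where there are three numbers: the shift along the world's x, y, z normalised to -1 to 1, where 1 is 400 mm, then the turn, a rotation vector about the world's x, y, z normalised to -1 to 1, where 1 is pi/4 rad. In form: [[[tx, ty, tz], [ax, ay, az]], ...]. A call has 1 to 10 rows; each row is the pose to reach, as a shift and turn from the pose commanded when the call began; what a row does not reach only later rows make up. A row lasts 1/8 s, in which the tool goes at most 62.5 mm and 10.7 degrees, less where a joint would pass 70% of its speed; a pose out of reach is approached as far as the arm can. A call with a number of a shift or a turn outside -1 to 1 is refused whole. A call with a gripper value outside its range is refused whole. "gripper" is the closure, from 0 (fully open) to 1 (shut), set as the call begins (left out, the last holds). The fingers move at their own pace and stop on an object; "squeeze" is the grip in N (left out, the last holds). Time passes only in rows, so rows that repeat a pose let the fingers close. It gives the time, the measured TCP pose, the force and the opening at its end, in the units of the state.
- bot.read_state(): the state, without advancing time (a new reading comes with each control period).
- cams.read_camera(name): name is "side" or "top" or "wrist"; returns (picture, depth): 420x560x3 uint8, red, green, blue; 420x560 float32, m along the optical axis (not along the pixel's ray), 0 where there is no reading.
- cams.calibration(name): a dict with "mtx" (3x3 intrinsics, pixels), "R" (3x3) and "t" (3): a world point X has camera coordinates R X + t; the wrist camera has in their place "tool_from_camera" (4x4, takes a point from camera to tool coordinates, whose origin is the TCP and whose axes are the tool frame's). Camera axes: x right, y down, z forward; pixel columns grow to the right and rows downward; lengths in m; the calibration is good to about 2 mm. A picture is of the moment at which its call begins: read the wrist's pose just before it. calibration takes no time and is no camera call.
- bot.finish_job(): hands the job in, once; it reports no verdict.
Trained networks look in the newest picture that a camera, given by its name, has taken for a name from the list of things; names that differ only in an ending like _2 or _b are one class to them, and where a whole thing is asked for, a point or a joint stands for the part that bears it (a point fixed in the world has none). Each returns a list of dicts, best first, with "conf" (0 to 1); they miss things now and then, are a little off and sometimes report something else, mostly with a low value. They report only what shows in the picture. A call takes as long as a camera call.
- cams.recognise(camera, label): "xyz" ([x, y, z] in m, in the coordinates of the camera as it stood for that picture, good to about 4 mm: the middle of the surface that is visible of it).
- cams.regions_of(camera, label): "mask" (420x560 bool, what is visible of it).
- cams.mark_of(camera, label): "xyz" ([x, y, z] in m, in the coordinates of the camera as it stood for that picture, good to about 4 mm: a listed point, or the origin of a listed thing).
The state is a dict: "time": time; "q": joint angles; "joint_vel": joint speeds; "joint_torque": joint torques, N m; "tool_pos": TCP position; "tcp_rot": TCP orientation; "wrist_force": force on the tool from outside, world axes, zero at the start; "torque": the same for the moment, N m; "width": opening from 0.0 (shut) to 1.0 (fully open).
Only numpy, scipy, OpenCV 4.12 (cv2) and the standard library are available. Lean on these libraries where they do the work, as an engineer would, in place of code of your own. Each camera call takes 0.05 s, during which the arm holds its last target.

### The job

Load the blue test disc for an infrared reading: lay it flat and centred on the crystal in the round steel plate of the white analyser, then swing the press arm in against its stop, over the crystal. Turn the black knob clockwise until its clutch slips for the first time and stop there, within 30 degrees; never ram the disc down or lean on the knob, for the crystal bears little more than the load at which the clutch lets go. Leave the disc clamped, let go, and do not disturb the small bottle, the crucible or the glass dish.

Things in the scene. Friction and masses are not known exactly. Their poses are not given: they have to be found in the camera images.
- disc_centre (a point): centre of the loose blue plastic test disc, 25 mm across, 9 mm thick, 15 g; it lies flat on the bench at the start, between the analyser and the robot; z is the axis of the disc. A round mini centrifuge, 150 mm across with its bowl 80 mm high and its lid open 0.2 m high at the back, stands to the right of disc and analyser, centred near x 0.43, y 0.18: keep the gripper clear of it and of the post
- test_disc: the same disc; origin at the centre of its underside
- crystal (a point): the small amber crystal in the middle of the round steel plate (42 mm across) on the analyser's deck; the point lies on the plate's top face, 62 mm above the bench, where the disc is to lie. Axes are the analyser's: z up, y from the crystal towards the arm's post. The deck (92 mm along x, 130 mm along y from -43 to +87 mm) is 60 mm high
- crystal_plate: that round steel plate; it carries the load on the crystal. More than 75 N on it is an overload: the knob turned on by 0.65 rad after the first slip, or less with a push down on the knob, which adds to the tip load. When let go the thread holds up to about 50 N. Behind the analyser the wall has sockets (from x 0.62) and a window sill 0.34 m up
- press_arm (a joint): angle (rad) of the white press arm about its upright post, 65 mm from the crystal along its +y: 0 = swung in against its stop, knob over the crystal; positive = swung out, anticlockwise from above, 1.2 to 1.45 at the start. It stays where left (friction 0.3 N m: 4.6 N at the knob). Arm 22 mm wide, underside 84 mm and top 100 mm above the bench
- knob_centre (a point): middle of the black ribbed round knob at the arm's end: 33 mm across, 20 mm high, its upright axis 65 mm from the post's, its lower rim 14 to 23 mm above the arm. Grip it across, from above. Clockwise from above it screws down, knob and tip together, 3 mm per rad, against 0.15 N m of thread drag: 0.8 to 2.8 rad until the tip meets the disc. It can go back at least 1.5 rad
- press_tip: steel tip under the arm's end, 9 mm across, on the knob's axis, origin 4 mm above its face. Once it bears on the disc the torque at the knob rises by 0.15 N m within about 0.8 rad; then, at 52 N of tip load, the clutch slips: the knob turns on, screw and collar stand still (white line on the knob leaves the red one on the collar). Turned on, it drags harder: 35 N more load per rad
- sample_bottle: bystander: small white plastic bottle, 38 mm across, 76 mm high; origin at its foot
- crucible: bystander: white porcelain crucible, 41 mm across, 31 mm high; origin at its foot
- dish: bystander: low glass dish with lid, 62 mm across, 15 mm high; origin at its foot

How it is judged:
On the way, in this order (a step that is already met when the one before it is completed fails the run):
1. the disc lies flat on the plate within 5 mm of the crystal and is let go (horizontal distance between disc_centre and crystal below 0.005 m and z of disc_centre in the frame of crystal below 0.0065 m and angle between disc_centre's own z axis and vertical below 0.1 rad and contact force between the fingers and test_disc below 0.1 N), for 0.2 s.
2. the press arm is swung in to its stop (within 0.05 rad) (value of joint press_arm below 0.05 rad), for 0.2 s.
3. the screw is tightened to the slip of its clutch: the tip presses the disc with over 47 N (contact force between press_tip and test_disc above 47 N), for 0.1 s.
At the end, for the whole second after the job is handed in: The disc lies flat within 5 mm of the crystal, the press arm is at its stop (0.05 rad), the tip, let go, still presses the disc with over 25 N (its clutch slips at 52 N), and all is at rest (horizontal distance between disc_centre and crystal below 0.005 m and z of disc_centre in the frame of crystal below 0.0065 m and angle between disc_centre's own z axis and vertical below 0.1 rad and value of joint press_arm below 0.05 rad and contact force between press_tip and test_disc above 25 N and angular speed of test_disc below 0.1 rad/s); the robot touches nothing.
It fails at once if the crystal is overloaded: the disc presses on its plate with over 75 N (contact force between test_disc and crystal_plate above 75 N).
It fails at once if the bottle, crucible or dish is moved over 20 mm or tipped ((distance of sample_bottle from where it was at the start of the episode above 0.02 m or angle between sample_bottle's own z axis and vertical above 0.35 rad) or (distance of crucible from where it was at the start of the episode above 0.02 m or angle between crucible's own z axis and vertical above 0.35 rad) or (distance of dish from where it was at the start of the episode above 0.02 m or angle between dish's own z axis and vertical above 0.35 rad)).
It also fails if it takes over 72 s, if anything falls off the work surface, if the arm or the gripper's body presses on something with over 40 N, if the wrist force passes 120 N, or if a joint passes its speed limit or range.

## Working session

There is one attempt and no reset: what is moved stays moved. The work goes in short steps, Python scripts to look and compute and a tool call to move; the robot and the scene stay as the last step left them, time stands still between calls to the robot, and variables do not carry over. Pictures are saved under pics/ and viewed, and the job is handed in when it is done.

Besides the shell and the picture viewer there is one more tool, called after "Call:" as name([rows], argument=value, ...), one row to a line, values as JSON. play_rows: Moves the arm, as the interface text tells. Its arguments: {"type":"object","properties":{"motion":{"type":"array","items":{"type":"array"}},"gripper":{"type":"number"},"squeeze":{"type":"number"}},"required":["motion"]}

```bash
ls; mkdir -p pics
cat > h.py <<'E'
import numpy as np, cv2
from workcell import bot, cams
from scipy.spatial.transform import Rotation as R
def tow(name,p,st=None):
    c=cams.calibration(name); p=np.asarray(p,float)
    if name=='wrist':
        st=st or bot.read_state(); T=np.array(c['tool_from_camera'])
        q=T[:3,:3]@p+T[:3,3]
        return R.from_rotvec(st['tcp_rot']).as_matrix()@q+np.array(st['tool_pos'])
    return np.array(c['R']).T@(p-np.array(c['t']))
def save(name,fn):
    im,d=cams.read_camera(name); cv2.imwrite('pics/'+fn,im[:,:,::-1]); return im,d
E
python3 - <<'E'
from h import *
s=bot.read_state(); print(s)
for n in ('side','top','wrist'):
    save(n,n+'0.png')
    for l in ('disc_centre','crystal','knob_centre','press_tip','sample_bottle','crucible','dish'):
        if n=='wrist' and l not in('disc_centre','crystal','knob_centre'): continue
        for r in cams.mark_of(n,l)[:2]: print(n,l,round(r['conf'],2),tow(n,r['xyz']).round(4))
print(bot.read_state()['time'])
E
```

```text
pics
{'time': 0.0, 'q': array([ 1.18007787e+00,  2.64759162e-01,  1.60537836e+00,  4.09263108e-05,
        1.27369837e+00, -3.69152903e-02]), 'joint_vel': array([ 0.00039928, -0.00140372, -0.00024329,  0.00081561, -0.0005571 ,
        0.0011584 ]), 'joint_torque': array([-5.30516681e-04, -5.15130186e+01, -3.67300344e+01, -1.57410163e-04,
        1.31087413e-02, -1.79335944e-05]), 'tool_pos': array([0.23358542, 0.63251473, 0.22995562]), 'tcp_rot': array([-1.35727449, -0.94332186,  0.94647549]), 'wrist_force': array([-0.01539492,  0.01282771, -0.21000862]), 'torque': array([-0.03267753, -0.01492042, -0.01189124]), 'width': 1.0003806540773628}
side disc_centre 0.49 [0.3371 0.2762 0.0059]
side knob_centre 0.72 [0.4903 0.3829 0.1276]
side sample_bottle 0.77 [ 0.3626  0.4261 -0.0019]
side crucible 0.97 [0.2593 0.3606 0.0033]
side dish 0.72 [ 0.2859  0.4369 -0.0051]
top disc_centre 0.43 [0.3355 0.2736 0.0025]
top crystal 0.9 [0.5411 0.3251 0.0602]
top knob_centre 0.86 [0.4907 0.3877 0.1313]
top sample_bottle 0.94 [0.3634 0.4269 0.0015]
top crucible 0.8 [2.595e-01 3.641e-01 3.000e-04]
top dish 0.7 [2.882e-01 4.359e-01 4.000e-04]
wrist disc_centre 0.44 [0.3381 0.2739 0.0025]
1.0
```

View pics/side0.png

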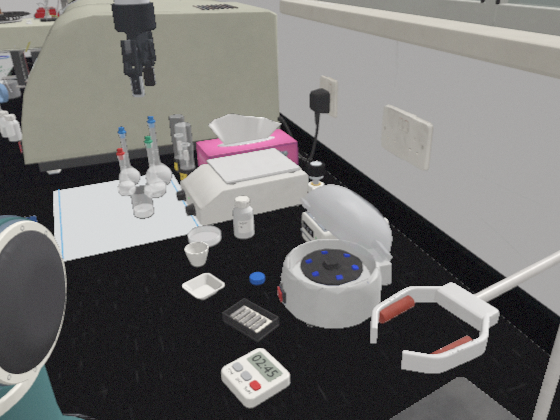

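View pics/top0.png

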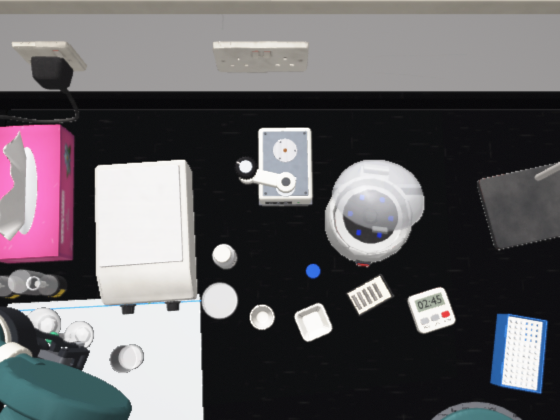

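View pics/wrist0.png

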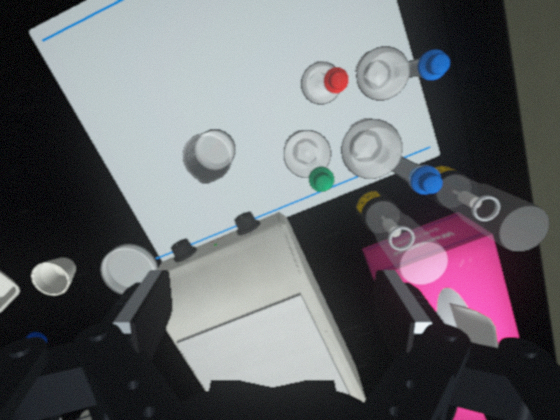

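```bash
cat >> h.py <<'E'
def ray_at(name,uv,z,st=None):
    c=cams.calibration(name); K=np.array(c['mtx'])
    d=np.linalg.solve(K,np.array([uv[0],uv[1],1.]))
    o=tow(name,[0,0,0],st); w=tow(name,d,st)-o
    return o+w*(z-o[2])/w[2]
E
python3 - <<'E'
from h import *
s=bot.read_state(); M=R.from_rotvec(s['tcp_rot']).as_matrix(); print(M.round(3))
T=np.array(cams.calibration('wrist')['tool_from_camera']); print(T.round(3)); print(cams.calibration('wrist')['mtx'])
im,d=cams.read_camera('top')
for l in ('test_disc','crystal_plate','press_arm','knob_centre','crystal'):
    for r in cams.regions_of('top',l)[:2]:
        m=r['mask']; v,u=np.nonzero(m); z=dict(test_disc=.009,crystal_plate=.062,crystal=.062,press_arm=.1,knob_centre=.14)[l]
        print(l,r['conf'],m.sum(),u.mean(),v.mean(),u.min(),u.max(),v.min(),v.max(),ray_at('top',((u.min()+u.max())/2,(v.min()+v.max())/2),z).round(4), ray_at('top',(u.mean(),v.mean()),z).round(4))
print('camera',tow('top',[0,0,0]),tow('side',[0,0,0]))
cv2.imwrite('pics/topz.png',cv2.resize(im[110:290,200:440,::-1],None,fx=3.3,fy=3.3,interpolation=cv2.INTER_CUBIC))
# height map over analyser/centrifuge
K=np.array(cams.calibration('top')['mtx'])
v,u=np.mgrid[0:420,0:560]; P=np.stack([(u-K[0,2])/K[0,0]*d,(v-K[1,2])/K[1,1]*d,d],-1).reshape(-1,3)
W=np.array([0,0,0])+ (P-np.array(cams.calibration('top')['t']))@np.array(cams.calibration('top')['R'])
W=W[(d.ravel()>0)]
for name,(x0,x1,y0,y1) in dict(around=(.44,.62,.2,.45)).items():
    for x in np.arange(x0,x1+.06,.02):
        row=[]
        for y in np.arange(.42,.08,-.02):
            q=W[(abs(W[:,0]-x)<.01)&(abs(W[:,1]-y)<.01)]; row.append('%4d'%(q[:,2].max()*1000) if len(q) else '  --')
        print('%.2f'%x,*row)
E
```

```text
[[ 0.346  0.    -0.938]
 [ 0.938  0.     0.346]
 [ 0.    -1.     0.   ]]
[[ 1.     0.     0.001 -0.001]
 [-0.001 -0.306  0.952 -0.143]
 [ 0.001 -0.952 -0.306  0.079]
 [ 0.     0.     0.     1.   ]]
[[349.55612805   0.         272.10589794]
 [  0.         349.55612805 205.45411189]
 [  0.           0.           1.        ]]
test_disc 0.57 145 312.7793103448276 270.49655172413793 307 319 264 277 [0.3384 0.2735 0.009 ] [0.3384 0.2739 0.009 ]
test_disc 0.23 396 284.14141414141415 150.32070707070707 273 295 140 161 [0.5565 0.3237 0.009 ] [0.5568 0.3235 0.009 ]
crystal_plate 0.91 451 284.6208425720621 150.24168514412418 273 296 139 161 [0.5411 0.3234 0.062 ] [0.5407 0.3232 0.062 ]
crystal_plate 0.6 152 312.0592105263158 270.69736842105266 306 318 264 277 [0.3342 0.2785 0.062 ] [0.3339 0.2784 0.062 ]
press_arm 0.76 1091 262.6287809349221 175.47662694775434 234 295 157 192 [0.4879 0.3566 0.1   ] [0.4862 0.3596 0.1   ]
knob_centre 0.75 393 245.10432569974554 167.2824427480916 235 255 156 179 [0.4887 0.386  0.14  ] [0.4891 0.3858 0.14  ]
crystal 0.73 445 284.48539325842694 149.97078651685393 2
[... 637 characters left out ...]
   63   64   65   63   64    3    4    4    2   --   --   --   --    3
0.54    5    3    3   65   66   66   65   62    3    3    3    5    4    3    4    3    3
0.56    5    3    4   63   64   66   64   64    4    3    4    4    3    5    4    3    3
0.58    4    3    4   63   63   63   63   62    3    4    4    5    4    3    4    4    4
0.60    5    4    4    3    4    4    4    3    4    3    3    5    4    4    4    6    3
0.62  374  374  375  375  375  375  375  374  376  374  375  374  374  374  374  375  374
0.64  373  373  373  373  373  373  373  373  373  373  373  373  373  373  373  372  373
0.66  293  292  294  292  293  292  294  294  293  294  293  292  294  293  293  293  292
```

View pics/topz.png

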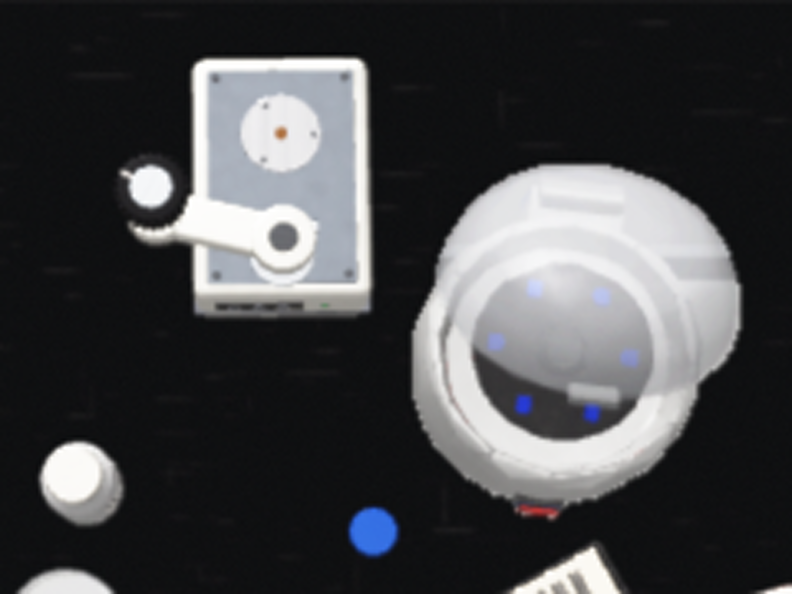

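Call:
play_rows([
  [[0.26, -0.9, -0.1], [0, 0, -0.55]],
  [[0.26, -0.9, -0.1], [0, 0, -0.55]],
  [[0.26, -0.9, -0.1], [0, 0, -0.55]],
  [[0.26, -0.9, -0.1], [0, 0, -0.55]],
  [[0.26, -0.9, -0.1], [0, 0, -0.55]],
  [[0.26, -0.9, -0.1], [0, 0, -0.55]],
  [[0.26, -0.9, -0.3], [0, 0, -0.55]],
  [[0.26, -0.9, -0.3], [0, 0, -0.55]],
  [[0.26, -0.9, -0.3], [0, 0, -0.55]],
  [[0.26, -0.9, -0.3], [0, 0, -0.55]],
], gripper=0.47, squeeze=25)

```text
time: 2.55
tool_pos: [0.3387, 0.274, 0.1125]
tcp_rot: [-1.482, -0.615, 0.612]
wrist_force: [-0.3, 0.7, 0.3]
width: 0.532
```

Run:
```python
from h import *
s=bot.read_state(); print(s['time'],s['tool_pos'],s['q'],s['width'],R.from_rotvec(s['tcp_rot']).as_matrix()[:,0])
im,d=save('wrist','w1.png')
for r in cams.mark_of('wrist','disc_centre')[:2]: print(r['conf'],tow('wrist',r['xyz'],s))
hsv=cv2.cvtColor(im,cv2.COLOR_RGB2HSV); m=((hsv[...,0]>100)&(hsv[...,0]<130)&(hsv[...,1]>150)).astype(np.uint8)
n,l,st,c=cv2.connectedComponentsWithStats(m)
for i in range(1,n):
    if st[i,4]>200: print(st[i],c[i],ray_at('wrist',c[i],.0075,s))
```

```text
2.55 [0.33870764 0.27400165 0.11250403] [ 6.22969698e-01 -8.79171543e-02  2.21803610e+00  3.88806247e-05
  1.00938467e+00 -1.62408065e-01] 0.5319391633145012 [0.70713409 0.70707646 0.00206687]
0.57 [0.33757352 0.27392208 0.00352365]
[ 248  181   51   42 1186] [271.3608769 202.3920742] [0.33659869 0.2736748  0.0075    ]
```

View pics/w1.png

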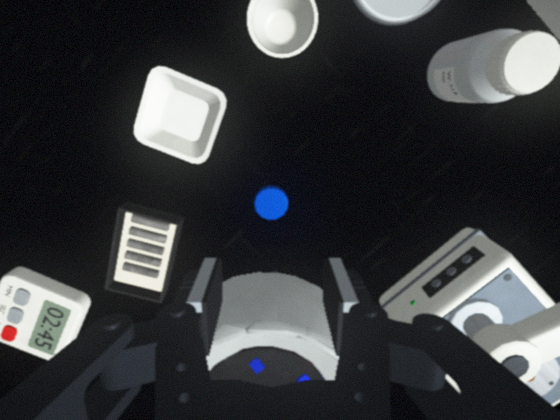

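Call:
play_rows([
  [[-0.005, 0, -0.15], [0, 0, 0]],
  [[-0.005, 0, -0.22], [0, 0, 0]],
  [[-0.005, 0, -0.25], [0, 0, 0]],
  [[-0.005, 0, -0.27], [0, 0, 0]],
  [[-0.005, 0, -0.27], [0, 0, 0]],
  [[-0.005, 0, -0.27], [0, 0, 0]],
])

```text
time: 3.4
tool_pos: [0.3369, 0.274, 0.0044]
tcp_rot: [-1.482, -0.615, 0.612]
wrist_force: [-0.4, 0.4, -0.3]
width: 0.528
```

Run:
```python
from h import *
s=bot.read_state(); print(s['time'],s['tool_pos'],s['width'],s['wrist_force'])
im,d=save('wrist','w2.png')
```

```text
3.4 [0.33686351 0.27395171 0.00438116] 0.5283308579697026 [-0.38854539  0.40467697 -0.26658086]
```

View pics/w2.png

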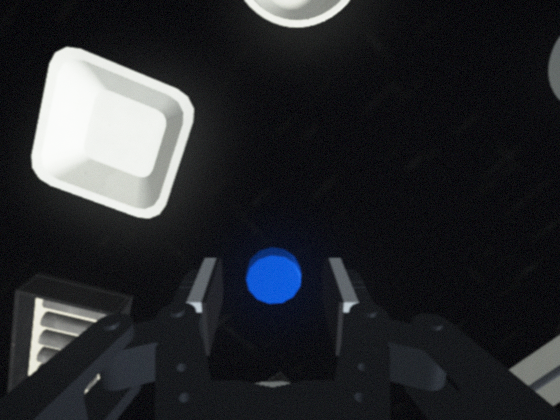

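Call:
play_rows([
  [[0, 0, -0.006], [0, 0, 0]],
  [[0, 0, -0.006], [0, 0, 0]],
  [[0, 0, -0.006], [0, 0, 0]],
  [[0, 0, -0.006], [0, 0, 0]],
  [[0, 0, -0.006], [0, 0, 0]],
  [[0, 0, -0.006], [0, 0, 0]],
], gripper=0.85, squeeze=25)

```text
time: 4.2
tool_pos: [0.3364, 0.2736, 0.0014]
tcp_rot: [-1.482, -0.614, 0.613]
wrist_force: [-0.8, 1.1, 6.0]
width: 0.271
```

Call:
play_rows([
  [[0, 0, 0.03], [0, 0, 0]],
  [[0, 0, 0.1], [0, 0, 0]],
  [[0, 0, 0.2], [0, 0, 0]],
  [[0, 0, 0.3], [0, 0, 0]],
  [[0, 0, 0.4], [0, 0, 0]],
  [[0, 0, 0.4], [0, 0, 0]],
])

```text
time: 4.95
tool_pos: [0.3381, 0.2748, 0.165]
tcp_rot: [-1.48, -0.62, 0.607]
wrist_force: [0.3, 0.6, -0.8]
width: 0.27
```

```bash
cat >> h.py <<'E'
def blue(im,lo=200):
    hsv=cv2.cvtColor(im,cv2.COLOR_RGB2HSV); m=((hsv[...,0]>100)&(hsv[...,0]<130)&(hsv[...,1]>150)).astype(np.uint8)
    n,l,st,c=cv2.connectedComponentsWithStats(m)
    return [(st[i],c[i]) for i in range(1,n) if st[i,4]>lo]
E
python3 - <<'E'
from h import *
s=bot.read_state(); print(s['time'],s['tool_pos'],s['width'],s['wrist_force'])
im,d=save('wrist','w3.png')
print(blue(im))
for st,c in blue(im):
    for dz in(0,.005,.01): print(dz,R.from_rotvec(s['tcp_rot']).as_matrix().T@(ray_at('wrist',c,s['tool_pos'][2]+dz,s)-s['tool_pos']))
E
```

```text
4.95 [0.3380604  0.27478914 0.16503362] 0.27013563131546064 [ 0.32404675  0.56194932 -0.84892142]
[(array([ 245,  251,   56,   57, 2503], dtype=int32), array([272.38274071, 279.21614063]))]
0 [-1.32665821e-03 -6.59229371e-06 -3.01632404e-03]
0.005 [-0.00133625 -0.0050104  -0.0001603 ]
0.01 [-0.00134583 -0.01001421  0.00269573]
```

View pics/w3.png

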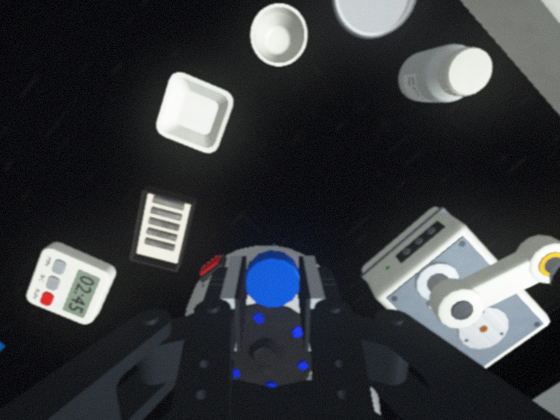

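Call:
play_rows([
  [[0.0, 0.1, 0.1], [0, 0, -0.2]],
  [[0.1, 0.12, 0.1], [0, 0, -0.4]],
  [[0.25, 0.12, 0.1], [0, 0, -0.6]],
  [[0.4, 0.12, 0.1], [0, 0, -0.8]],
  [[0.5, 0.12, 0.1], [0, 0, -1]],
  [[0.5, 0.12, 0.0], [0, 0, -1]],
  [[0.5, 0.12, 0.0], [0, 0, -1]],
  [[0.5, 0.12, 0.0], [0, 0, -1]],
])

```text
time: 6.0
tool_pos: [0.5349, 0.3209, 0.1601]
tcp_rot: [-1.572, 0.002, 0.002]
wrist_force: [-0.5, 0.9, 0.6]
width: 0.268
```

Run:
```python
from h import *
s=bot.read_state(); print(s['time'],s['tool_pos'],s['width'],s['wrist_force'],s['q'],R.from_rotvec(s['tcp_rot']).as_matrix()[:,0])
im,d=save('wrist','w4.png')
for l in('crystal','knob_centre'):
  for r in cams.mark_of('wrist',l)[:2]: print(l,r['conf'],tow('wrist',r['xyz'],s))
hsv=cv2.cvtColor(im,cv2.COLOR_RGB2HSV); m=((hsv[...,0]>5)&(hsv[...,0]<22)&(hsv[...,1]>110)).astype(np.uint8)
n,l,st,c=cv2.connectedComponentsWithStats(m)
for i in range(1,n):
    if st[i,4]>10: print(st[i],c[i],ray_at('wrist',c[i],.062,s))
for st,c in blue(im): print(c,ray_at('wrist',c,s['tool_pos'][2]+.006,s))
```

```text
6.0 [0.53485675 0.32090746 0.16013644] 0.2684411482728769 [-0.53656187  0.89734386  0.58116496] [5.00442082e-01 2.22199141e-01 1.79044196e+00 7.39915459e-05
 1.13129501e+00 5.00372922e-01] [ 9.99997819e-01  3.64870240e-05 -2.08824617e-03]
crystal 0.61 [0.5411951  0.31916231 0.06059086]
knob_centre 0.69 [0.4910826  0.38276619 0.12718952]
[278 201   7   7  40] [280.675 203.975] [0.53978809 0.32199734 0.062     ]
[272.50248566 279.91128107] [0.53397477 0.31990047 0.16613644]
```

View pics/w4.png

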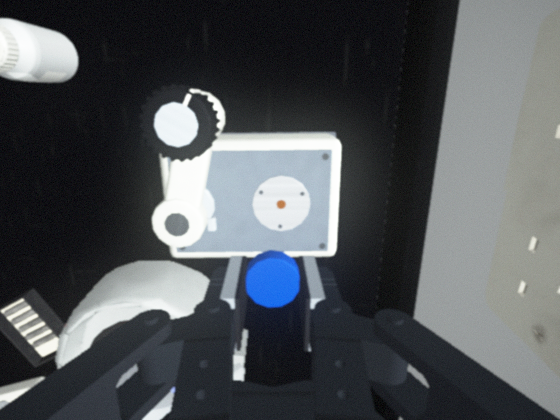

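Call:
play_rows([
  [[0.013, 0.005, -0.08], [0, 0, 0]],
  [[0.013, 0.005, -0.15], [0, 0, 0]],
  [[0.013, 0.005, -0.2], [0, 0, 0]],
  [[0.013, 0.005, -0.22], [0, 0, 0]],
  [[0.013, 0.005, -0.235], [0, 0, 0]],
  [[0.013, 0.005, -0.235], [0, 0, 0]],
  [[0.013, 0.005, -0.235], [0, 0, 0]],
])

```text
time: 7.02
tool_pos: [0.5417, 0.3235, 0.0678]
tcp_rot: [-1.57, -0.001, -0.001]
wrist_force: [0.0, 0.8, -0.9]
width: 0.27
```

Run:
```python
from h import *
s=bot.read_state(); print(s['time'],s['tool_pos'],s['width'],s['wrist_force'])
im,d=save('wrist','w5.png')
im,d=save('top','t5.png'); b=blue(im,60); print([(x[0],x[1],ray_at('top',x[1],.075)) for x in b])
```

```text
7.025 [0.54170487 0.32351035 0.06780647] 0.2700236475418595 [ 0.03585998  0.82260093 -0.8577149 ]
[(array([  0, 320,  11,  14, 122], dtype=int32), array([  4.18852459, 326.47540984]), array([0.24420248, 0.77285019, 0.075     ]))]
```

View pics/w5.png

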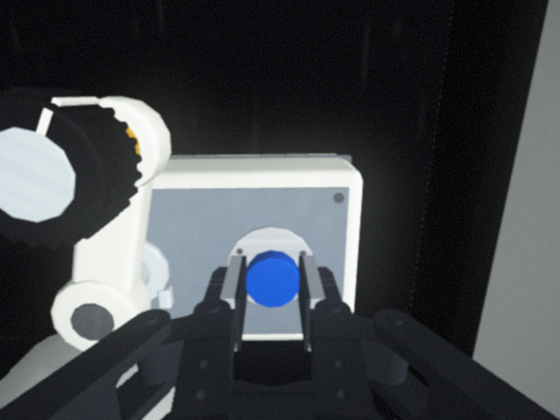

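Run:
```python
from h import *
s=bot.read_state(); print(s['time'],s['tool_pos'],s['wrist_force'])
for uv in((270,228),(229,262),(313,262)): print(ray_at('wrist',uv,.062,s))
im=cv2.imread('pics/w5.png')[...,::-1]
for st,c in blue(im): print(c,ray_at('wrist',c,s['tool_pos'][2]+.006,s))
```

```text
7.125 [0.54162434 0.32347503 0.06773468] [ 0.40567261  0.02071097 -0.43045006]
[0.53960063 0.3423902  0.062     ]
[0.52028908 0.32525291 0.062     ]
[0.55980435 0.32523345 0.062     ]
[272.29885057 279.        ] [0.54063268 0.32291289 0.07373468]
```

Call:
play_rows([
  [[-0.001, -0.0025, -0.004], [0, 0, 0]],
  [[-0.001, -0.0025, -0.008], [0, 0, 0]],
  [[-0.001, -0.0025, -0.0095], [0, 0, 0]],
  [[-0.001, -0.0025, -0.0095], [0, 0, 0]],
])

```text
time: 7.62
tool_pos: [0.5407, 0.3221, 0.0635]
tcp_rot: [-1.571, 0.0, -0.0]
wrist_force: [-1.5, -1.2, 4.7]
width: 0.271
```

Call:
play_rows([
  [[0, 0, 0.001], [0, 0, 0]],
  [[0, 0, 0.001], [0, 0, 0]],
  [[0, 0, 0.001], [0, 0, 0]],
  [[0, 0, 0.05], [0, 0, 0]],
  [[0, 0, 0.15], [0, 0, 0]],
  [[0, 0, 0.25], [0, 0, 0]],
  [[0, 0, 0.25], [0, 0, 0]],
], gripper=0.5)

```text
time: 8.5
tool_pos: [0.544, 0.3241, 0.1698]
tcp_rot: [-1.566, -0.007, -0.008]
wrist_force: [0.1, 0.9, 0.3]
width: 0.5
```

Run:
```python
from h import *
s=bot.read_state(); print(s['time'],s['tool_pos'],s['width'],s['wrist_force'],s['q'])
im,d=save('wrist','w6.png')
for l in('knob_centre','disc_centre','press_tip'):
  for r in cams.mark_of('wrist',l)[:2]: print(l,r['conf'],tow('wrist',r['xyz'],s))
for st,c in blue(im): print(st,c,ray_at('wrist',c,.0695,s))
cv2.imwrite('pics/w6z.png',cv2.resize(im[60:360,60:400,::-1],None,fx=2,fy=2))
```

```text
8.5 [0.54403246 0.32405908 0.16977623] 0.500120541408302 [0.12214584 0.89550117 0.28979871] [4.97878323e-01 2.23064962e-01 1.77065004e+00 2.55802518e-05
 1.13712282e+00 4.98223644e-01]
knob_centre 0.58 [0.48876525 0.38378014 0.12612278]
disc_centre 0.96 [0.53988757 0.32181243 0.06298935]
[251 193  31  33 793] [266.35308953 209.22698613] [0.53971213 0.32107218 0.0695    ]
```

View pics/w6z.png

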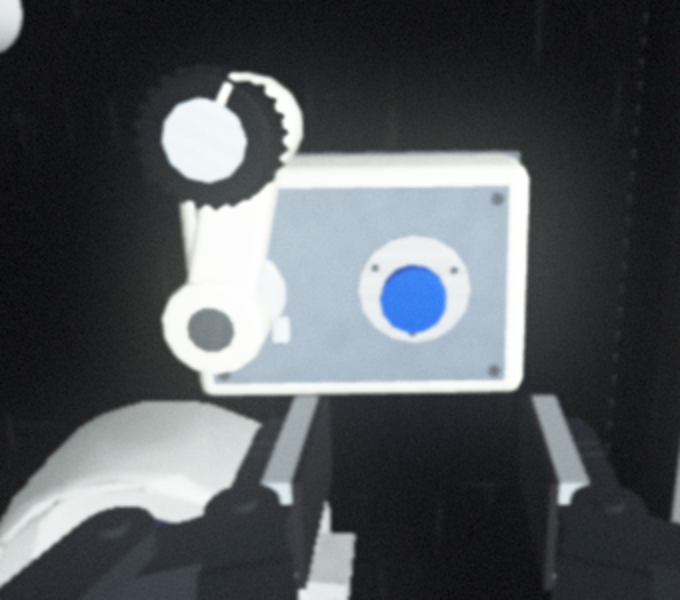

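Run:
```python
from h import *
s=bot.read_state(); print(s['time'],s['tool_pos'])
save('wrist','w7.png')
s2=bot.read_state(); print(s2['tool_pos'])
im=cv2.imread('pics/w7.png')[...,::-1]
for st,c in blue(im): print(st,c,ray_at('wrist',c,.0695,s),ray_at('wrist',(c[0],st[1]),.071,s),ray_at('wrist',(c[0],st[1]+st[3]),.062,s))
for r in cams.regions_of('wrist','crystal_plate'):
    v,u=np.nonzero(r['mask']); print(r['conf'],u.min(),u.max(),v.min(),v.max(),[ray_at('wrist',p,.062,s) for p in ((u.mean(),v.min()),(u.mean(),v.max()+1),(u.min(),v.mean()),(u.max()+1,v.mean()))])
g=cv2.cvtColor(np.ascontiguousarray(im),cv2.COLOR_RGB2GRAY)
cv2.imwrite('pics/w7z.png',cv2.resize(im[160:260,210:330,::-1],None,fx=6,fy=6,interpolation=cv2.INTER_CUBIC))
```

```text
8.7 [0.53991991 0.32177988 0.16234363]
[0.53972483 0.32166292 0.16183501]
[258 192  32  34 853] [273.52168816 208.65416178] [0.53973628 0.32108354 0.0695    ] [0.53971358 0.33376835 0.071     ] [0.53977942 0.30499376 0.062     ]
0.87 246 302 176 230 [array([0.54002353, 0.34305498, 0.062     ]), array([0.54010166, 0.3009908 , 0.062     ]), array([0.51975856, 0.3255705 , 0.062     ]), array([0.56115553, 0.32559695, 0.062     ])]
```

View pics/w7z.png

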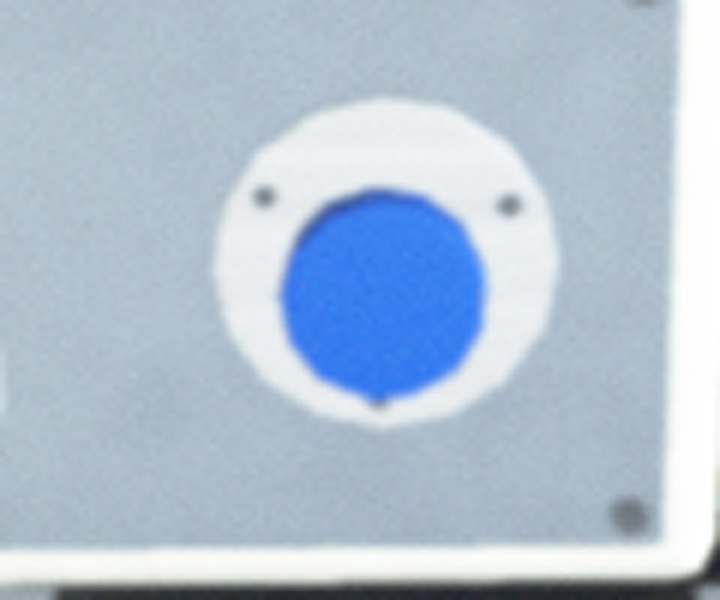

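Call:
play_rows([
  [[-0.03, 0.03, 0.03], [0, 0, 0.25]],
  [[-0.06, 0.08, 0.03], [0, 0, 0.5]],
  [[-0.1, 0.12, 0.03], [0, 0, 0.75]],
  [[-0.1275, 0.155, 0.03], [0, 0, 0.95]],
  [[-0.1275, 0.155, 0.03], [0, 0, 0.95]],
])

```text
time: 9.43
tool_pos: [0.4884, 0.3845, 0.1738]
tcp_rot: [-1.492, -0.581, 0.585]
wrist_force: [-0.3, -0.2, 0.2]
width: 0.499
```

Call:
play_rows([
  [[0, 0, 0], [0, 0, 0.25]],
  [[0, 0, 0], [0, 0, 0.5]],
  [[0, 0, 0], [0, 0, 0.75]],
  [[0, 0, 0], [0, 0, 0.95]],
  [[0, 0, 0], [0, 0, 0.95]],
])

```text
time: 10.05
tool_pos: [0.4899, 0.3833, 0.1744]
tcp_rot: [-1.248, -1.146, 1.148]
wrist_force: [-0.5, -0.2, 0.7]
width: 0.502
```

Call:
play_rows([
  [[0, 0, 0], [0, 0, 0.25]],
  [[0, 0, 0], [0, 0, 0.5]],
  [[0, 0, 0], [0, 0, 0.75]],
  [[0, 0, 0], [0, 0, 0.95]],
  [[0, 0, 0], [0, 0, 0.95]],
])

```text
time: 10.68
tool_pos: [0.4898, 0.3837, 0.1747]
tcp_rot: [-0.821, -1.676, 1.677]
wrist_force: [0.5, 0.2, 0.5]
width: 0.501
```

Call:
play_rows([
  [[0, 0, 0], [0, 0, 0.25]],
  [[0, 0, 0], [0, 0, 0.5]],
  [[0, 0, 0], [0, 0, 0.75]],
  [[0, 0, 0], [0, 0, 0.85]],
  [[0, 0, 0], [0, 0, 0.85]],
  [[0, 0, 0], [0, 0, 0.85]],
])

```text
time: 11.42
tool_pos: [0.4897, 0.384, 0.175]
tcp_rot: [-0.253, -2.093, 2.094]
wrist_force: [-0.1, 0.6, -0.3]
width: 0.505
```

Run:
```python
from h import *
s=bot.read_state(); print(s['time'],s['tool_pos'],s['width'],s['wrist_force'],s['q'],R.from_rotvec(s['tcp_rot']).as_matrix()[:,0])
im,d=save('wrist','w8.png')
for l in('knob_centre','press_tip'):
  for r in cams.mark_of('wrist',l)[:2]: print(l,r['conf'],tow('wrist',r['xyz'],s))
K=np.array(cams.calibration('wrist')['mtx'])
for r in cams.regions_of('wrist','knob_centre')[:1]:
    v,u=np.nonzero(r['mask']); print(r['conf'],u.min(),u.max(),v.min(),v.max())
    dd=d[v,u]; P=np.stack([(u-K[0,2])/K[0,0]*dd,(v-K[1,2])/K[1,1]*dd,dd],1)[dd>0]
    W=np.array([tow('wrist',p,s) for p in P]); print(np.percentile(W[:,2],[1,5,25,50,75,95,99]).round(4))
    t=W[W[:,2]>np.percentile(W[:,2],95)-.003]; print(len(t),t.mean(0),t.min(0),t.max(0))
    print(ray_at('wrist',((u.min()+u.max())/2,(v.min()+v.max())/2),.135,s))
```

```text
11.425 [0.489732   0.38404924 0.17496308] 0.504624130727786 [-0.0845968   0.6231217  -0.31220016] [ 6.25060460e-01  2.05908152e-01  1.78134542e+00 -9.01869642e-05
  1.15450771e+00 -2.27585961e+00] [-9.71186572e-01  2.38320457e-01  4.64745239e-05]
knob_centre 0.61 [0.48724932 0.3840031  0.1288738 ]
0.9 241 302 206 271Traceback (most recent call last):
  File "<stdin>", line 10, in <module>
  File "h.py", line 5, in tow
    c=cams.calibration(name); p=np.asarray(p,float)
ValueError: time passes only in moves, steps and waits
```

View pics/w8.png

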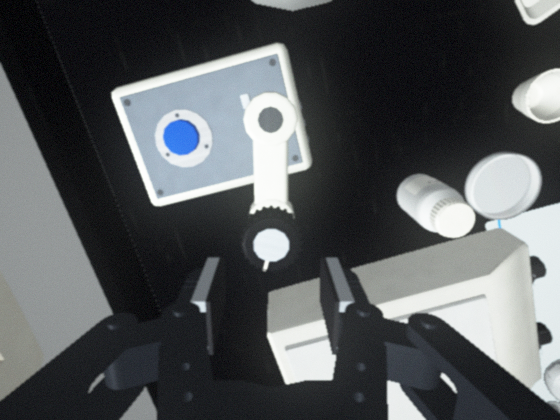

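```bash
cat > h.py <<'E'
import numpy as np, cv2
from workcell import bot, cams
from scipy.spatial.transform import Rotation as R
C={n:cams.calibration(n) for n in('side','top','wrist')}
def tow(name,p,st=None):
    c=C[name]; p=np.asarray(p,float)
    if name=='wrist':
        st=st or bot.read_state(); T=np.array(c['tool_from_camera'])
        q=p@T[:3,:3].T+T[:3,3]
        return q@R.from_rotvec(st['tcp_rot']).as_matrix().T+np.array(st['tool_pos'])
    return (p-np.array(c['t']))@np.array(c['R'])
def save(name,fn):
    im,d=cams.read_camera(name); cv2.imwrite('pics/'+fn,im[:,:,::-1]); return im,d
def ray_at(name,uv,z,st=None):
    K=np.array(C[name]['mtx']); d=np.linalg.solve(K,np.array([uv[0],uv[1],1.]))
    o=tow(name,[0,0,0],st); w=tow(name,d,st)-o
    return o+w*(z-o[2])/w[2]
def blue(im,lo=200):
    hsv=cv2.cvtColor(im,cv2.COLOR_RGB2HSV); m=((hsv[...,0]>100)&(hsv[...,0]<130)&(hsv[...,1]>150)).astype(np.uint8)
    n,l,st,c=cv2.connectedComponentsWithStats(m)
    return [(st[i],c[i]) for i in range(1,n) if st[i,4]>lo]
def cloud(name,d,st=None):
    K=np.array(C[name]['mtx']); v,u=np.mgrid[0:420,0:560]
    P=np.stack([(u-K[0,2])/K[0,0]*d,(v-K[1,2])/K[1,1]*d,d],-1)
    W=tow(name,P.reshape(-1,3),st).reshape(420,560,3); W[d<=0]=np.nan; return W
E
python3 - <<'E'
from h import *
s=bot.read_state()
im,d=save('wrist','w9.png'); W=cloud('wrist',d,s)
for r in cams.regions_of('wrist','knob_centre')[:1]:
    m=r['mask']; v,u=np.nonzero(m); w=W[m]; w=w[~np.isnan(w[:,0])]
    print(np.percentile(w[:,2],[1,5,25,50,75,95,99]).round(4))
    t=w[w[:,2]>np.median(w[:,2])-.004]; print(len(t),t.mean(0),t.min(0),t.max(0))
    print(u.min(),u.max(),v.min(),v.max(),ray_at('wrist',((u.min()+u.max())/2,(v.min()+v.max())/2),.135,s))
print('post',W[118:122,266:274].reshape(-1,3).mean(0),'arm',W[165,270],'deck',W[150,215],'disc',W[137,182],'plate',W[113,195],'cap',W[243,271])
E
```

```text
[0.1228 0.128  0.1385 0.1396 0.1402 0.1409 0.1414]
2653 [0.48893715 0.38294041 0.13957355] [0.4720198  0.3668279  0.13562817] [0.50653562 0.40166192 0.14250079]
241 302 206 269 [0.48872743 0.3825297  0.135     ]
post [0.47517515 0.32125204 0.10273426] arm [0.48159623 0.34880068 0.09930031] deck [0.52025841 0.33585903 0.06085349] disc [0.53824001 0.32062921 0.0704434 ] plate [0.5263571  0.30724334 0.06209132] cap [0.48911287 0.38299812 0.14138509]
```

Call:
play_rows([
  [[-0.002, -0.002, -0.05], [0, 0, 0]],
  [[-0.002, -0.002, -0.09], [0, 0, 0]],
  [[-0.002, -0.002, -0.12], [0, 0, 0]],
  [[-0.002, -0.002, -0.14], [0, 0, 0]],
  [[-0.002, -0.002, -0.14], [0, 0, 0]],
])

```text
time: 12.35
tool_pos: [0.4883, 0.383, 0.1179]
tcp_rot: [-0.247, -2.094, 2.097]
wrist_force: [0.1, -0.9, -0.2]
width: 0.503
```

Run:
```python
from h import *
s=bot.read_state(); print(s['time'],s['tool_pos'],s['width'],s['wrist_force'])
im,d=save('wrist','w10.png')
th0=np.arctan2(.383-.3213,.489-.4752); print(th0)
# arc shifts normalised, relative to current
p0=np.array([.489,.383])
for th in np.linspace(th0,0,9)[1:]:
    p=np.array([.4752,.3213])+.0652*np.array([np.cos(th+.01),np.sin(th+.01)]); print(((p-p0)/.4).round(3),((th-th0)/(np.pi/4)).round(2))
```

```text
12.35 [0.48833547 0.38300048 0.11793534] 0.5026656564721443 [ 0.05594927 -0.90693376 -0.17926887]
1.3507549336783689
[ 0.026 -0.003] -0.21
[ 0.05  -0.015] -0.43
[ 0.073 -0.031] -0.64
[ 0.092 -0.051] -0.86
[ 0.107 -0.074] -1.07
[ 0.119 -0.099] -1.29
[ 0.126 -0.125] -1.5
[ 0.128 -0.153] -1.72
```

View pics/w10.png

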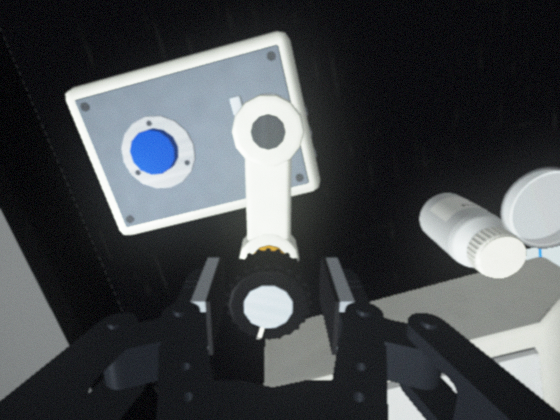

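Call:
play_rows([
  [[0.013, -0.001, 0], [0, 0, -0.1]],
  [[0.026, -0.003, 0], [0, 0, -0.21]],
  [[0.038, -0.009, 0], [0, 0, -0.32]],
  [[0.05, -0.015, 0], [0, 0, -0.43]],
  [[0.062, -0.023, 0], [0, 0, -0.53]],
  [[0.073, -0.031, 0], [0, 0, -0.64]],
  [[0.083, -0.041, 0], [0, 0, -0.75]],
  [[0.092, -0.051, 0], [0, 0, -0.86]],
])

```text
time: 13.4
tool_pos: [0.5245, 0.3639, 0.1197]
tcp_rot: [-0.821, -1.674, 1.673]
wrist_force: [-5.4, 2.4, 0.8]
width: 0.494
```

Call:
play_rows([
  [[0.008, -0.011, 0], [0, 0, -0.1]],
  [[0.015, -0.023, 0], [0, 0, -0.21]],
  [[0.021, -0.035, 0], [0, 0, -0.32]],
  [[0.027, -0.048, 0], [0, 0, -0.43]],
  [[0.031, -0.061, 0], [0, 0, -0.53]],
  [[0.034, -0.074, 0], [0, 0, -0.64]],
  [[0.035, -0.088, 0], [0, 0, -0.75]],
  [[0.036, -0.102, 0], [0, 0, -0.86]],
  [[0.036, -0.102, 0], [0, 0, -0.86]],
])

```text
time: 14.52
tool_pos: [0.5402, 0.3232, 0.1198]
tcp_rot: [-1.216, -1.199, 1.196]
wrist_force: [-1.5, 2.5, -1.8]
width: 0.499
```

Run:
```python
from h import *
s=bot.read_state(); print(s['time'],s['tool_pos'],s['width'],s['wrist_force'],s['q'],R.from_rotvec(s['tcp_rot']).as_matrix()[:,0])
im,d=save('wrist','w11.png')
im,d=save('top','t11.png')
```

```text
14.525 [0.54022744 0.32316197 0.11983742] 0.499309970699963 [-1.5177272   2.49494349 -1.8192882 ] [ 4.98824276e-01  2.67257287e-01  1.81446934e+00  1.45875446e-03
  1.05820318e+00 -1.05702173e+00] [0.01566324 0.99987547 0.00192519]
```

View pics/w11.png

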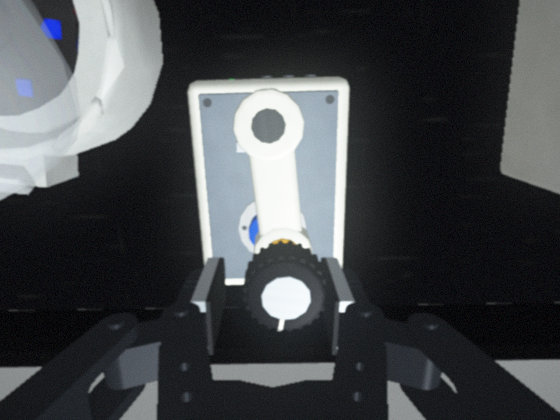

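Call:
play_rows([
  [[0, -0.004, 0], [0, 0, 0]],
  [[0, -0.008, 0], [0, 0, 0]],
  [[0, -0.01, 0], [0, 0, 0]],
  [[0, -0.01, 0], [0, 0, 0]],
])

```text
time: 15.12
tool_pos: [0.5412, 0.3187, 0.1198]
tcp_rot: [-1.217, -1.2, 1.195]
wrist_force: [1.6, 4.8, -0.3]
width: 0.501
```

Call:
play_rows([
  [[0, -0.002, 0], [0, 0, 0]],
  [[0, -0.003, 0], [0, 0, 0]],
  [[0, -0.003, 0], [0, 0, 0]],
])

```text
time: 15.5
tool_pos: [0.5415, 0.3175, 0.1198]
tcp_rot: [-1.218, -1.2, 1.195]
wrist_force: [2.1, 5.5, 1.0]
width: 0.501
```

Call:
play_rows([
  [[0, -0.002, 0], [0, 0, 0]],
  [[0, -0.004, 0], [0, 0, 0]],
  [[0, -0.004, 0], [0, 0, 0]],
])

```text
time: 15.88
tool_pos: [0.5415, 0.3169, 0.12]
tcp_rot: [-1.217, -1.201, 1.193]
wrist_force: [2.0, 8.4, -1.4]
width: 0.5
```

Run:
```python
from h import *
s=bot.read_state(); print(s['time'],s['tool_pos'],s['width'],s['wrist_force'],s['torque'])
im,d=save('wrist','w12.png')
cv2.imwrite('pics/w12z.png',cv2.resize(im[60:360,130:420,::-1],None,fx=2,fy=2))
```

```text
15.875 [0.54153038 0.31691336 0.11998234] 0.49951731697907825 [ 2.02637171  8.36351563 -1.39170814] [ 1.24131016 -0.32503605 -0.06206187]
```

View pics/w12z.png

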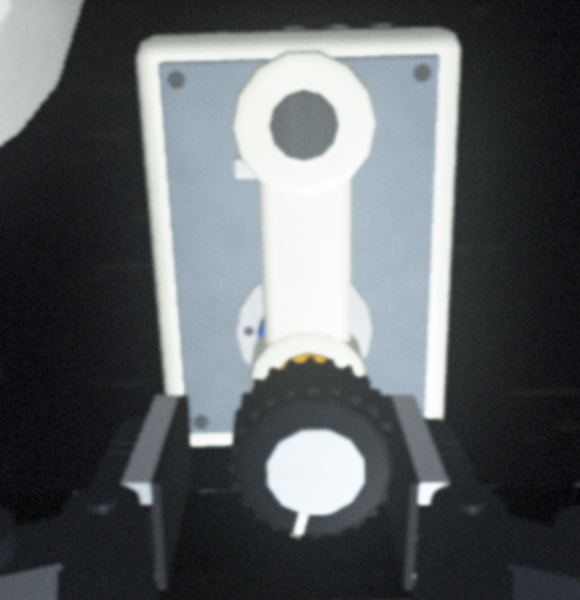

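Call:
play_rows([
  [[-0.0025, 0.0125, 0], [0, 0, 0]],
  [[-0.0025, 0.0125, 0], [0, 0, 0]],
  [[-0.0025, 0.0125, 0], [0, 0, 0.2]],
  [[-0.0025, 0.0125, 0], [0, 0, 0.4]],
  [[-0.0025, 0.0125, 0], [0, 0, 0.6]],
  [[-0.0025, 0.0125, 0], [0, 0, 0.8]],
  [[-0.0025, 0.0125, 0], [0, 0, 0.8]],
  [[-0.0025, 0.0125, 0], [0, 0, 0.8]],
])

```text
time: 16.92
tool_pos: [0.5389, 0.3199, 0.1189]
tcp_rot: [-0.856, -1.642, 1.643]
wrist_force: [0.4, -0.6, 0.6]
width: 0.501
```

Run:
```python
from h import *
s=bot.read_state(); print(s['time'],s['tool_pos'],s['width'],s['wrist_force'],s['torque'])
im,d=save('wrist','w13.png'); W=cloud('wrist',d,s)
for r in cams.regions_of('wrist','knob_centre')[:1]:
    m=r['mask']; v,u=np.nonzero(m); w=W[m]; w=w[~np.isnan(w[:,0])]
    t=w[abs(w[:,2]-np.percentile(w[:,2],80))<.003]; print(len(t),t.mean(0),(t.min(0)+t.max(0))/2,u.min(),u.max(),v.min(),v.max())
```

```text
16.925 [0.53894978 0.31988626 0.11890074] 0.5005763295276199 [ 0.38717026 -0.64216108  0.64630967] [-0.01163684  0.04703769  0.02013247]
705 [0.53676697 0.30829941 0.06216069] [0.53895872 0.30888285 0.06271056] 241 284 200 246
```

View pics/w13.png

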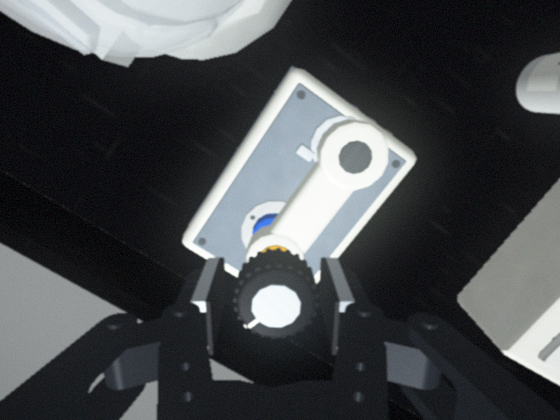

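Run:
```python
from h import *
s=bot.read_state(); print(s['time'],s['tool_pos'])
im,d=save('wrist','w14.png'); W=cloud('wrist',d,s)
g=(im.min(2)>120).astype(np.uint8); g[:270]=0
n,l,st,c=cv2.connectedComponentsWithStats(g)
for i in range(1,n):
    if st[i,4]>300: print(st[i],c[i],ray_at('wrist',c[i],.1405,s),np.nanmean(W[l==i],0))
```

```text
17.025 [0.5390066  0.32014083 0.11897296]
[   0  270  124  130 8579] [ 40.6801492  320.66744376] [0.60003434 0.24759565 0.1405    ] [0.65879175 0.23508738 0.08197681]
[ 458  270  102  116 8007] [519.14886974 315.17846884] [0.4863636  0.40536299 0.1405    ] [0.49523441 0.49355344 0.0576844 ]
[ 243  284   58   44 1807] [274.00110681 306.15938019] [0.53990868 0.32152235 0.1405    ] [0.54046801 0.32184424 0.13969633]
[210 360  39  22 361] [223.85041551 372.61218837] [0.5793927  0.32289115 0.1405    ] [0.65867861 0.35952259 0.04955337]
[120 382  37  38 816] [143.65073529 404.63112745] [0.61485845 0.30315088 0.1405    ] [0.65873875 0.31223746 0.10257277]
```

Call:
play_rows([
  [[0.003, 0.004, 0], [0, 0, 0.2]],
  [[0.003, 0.004, 0], [0, 0, 0.4]],
  [[0.003, 0.004, 0], [0, 0, 0.6]],
  [[0.003, 0.004, 0], [0, 0, 0.8]],
  [[0.003, 0.004, 0], [0, 0, 0.8]],
  [[0.003, 0.004, 0], [0, 0, 0.8]],
  [[0.003, 0.004, 0], [0, 0, 0.8]],
])

```text
time: 17.95
tool_pos: [0.5403, 0.322, 0.1191]
tcp_rot: [-0.342, -2.042, 2.042]
wrist_force: [0.3, -1.1, -0.7]
width: 0.499
```

Run:
```python
from h import *
s=bot.read_state(); print(s['time'],s['tool_pos'],s['q'],s['wrist_force'],s['torque'])
im,d=save('wrist','w15.png'); W=cloud('wrist',d,s)
g=(im.min(2)>120).astype(np.uint8); g[:270]=0
n,l,st,c=cv2.connectedComponentsWithStats(g)
for i in range(1,n):
    if st[i,4]>300 and 220<c[i][0]<320: print(st[i],c[i],ray_at('wrist',c[i],.1405,s),np.nanmean(W[l==i],0))
cv2.imwrite('pics/w15z.png',cv2.resize(im[100:380,150:400,::-1],None,fx=2,fy=2))
```

```text
17.95 [0.54025545 0.32197802 0.11909183] [ 4.97868017e-01  2.68014050e-01  1.81501547e+00 -3.33403464e-05
  1.05855713e+00 -2.31191047e+00] [ 0.33860864 -1.11291374 -0.69878126] [0.02992411 0.02622285 0.00915143]
[ 229  279   68   44 1818] [269.69086909 300.85258526] [0.54021812 0.32128173 0.1405    ] [0.54046731 0.32177042 0.13974753]
```

View pics/w15z.png

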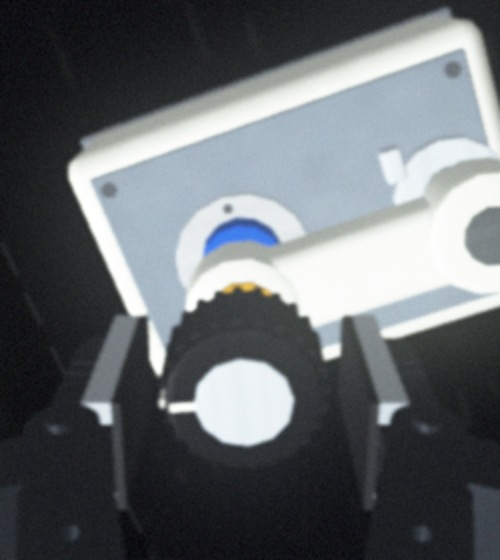

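Call:
play_rows([
  [[0, 0, 0], [0, 0, 0]],
  [[0, 0, 0], [0, 0, 0]],
  [[0, 0, 0], [0, 0, 0]],
  [[0, 0, 0], [0, 0, 0]],
  [[0, 0, 0], [0, 0, 0]],
], gripper=0.8, squeeze=50)

```text
time: 18.62
tool_pos: [0.5404, 0.322, 0.1193]
tcp_rot: [-0.341, -2.043, 2.043]
wrist_force: [0.3, -0.3, 2.3]
width: 0.364
```

Run:
```python
from h import *
s=bot.read_state(); print(s['time'],s['tool_pos'],s['q'][5],s['width'],s['wrist_force'],s['torque'],s['joint_torque'][5])
```

```text
18.625 [0.54042975 0.32199637 0.11930092] -2.3134558366362614 0.36401852981660165 [ 0.2504826  -0.33027306  2.29482233] [-0.12621983  0.03678959 -0.04275176] -0.023327875533141196
```

Call:
play_rows([
  [[0, 0, -0.0006], [0, 0, -0.1]],
  [[0, 0, -0.0012], [0, 0, -0.2]],
  [[0, 0, -0.0018], [0, 0, -0.3]],
  [[0, 0, -0.0024], [0, 0, -0.4]],
  [[0, 0, -0.003], [0, 0, -0.5]],
  [[0, 0, -0.003], [0, 0, -0.5]],
])

```text
time: 19.38
tool_pos: [0.5401, 0.3222, 0.1181]
tcp_rot: [-0.68, -1.801, 1.801]
wrist_force: [-1.4, 0.4, 3.2]
width: 0.366
```

```bash
cat > st.py <<'E'
from h import *
s=bot.read_state(); M=R.from_rotvec(s['tcp_rot']).as_matrix()
print(s['time'],s['tool_pos'].round(4),'q6 %.3f yaw %.3f'%(s['q'][5],np.arctan2(M[1,0],M[0,0])),s['width'],s['wrist_force'].round(2),s['torque'].round(3),'jt6 %.3f'%s['joint_torque'][5])
E
python3 st.py
```

```text
19.375 [0.5401 0.3222 0.1181] q6 -1.922 yaw 2.419 0.3658589923806116 [-1.35  0.37  3.21] [-0.025  0.158 -0.068] jt6 0.183
```

```bash
python3 - <<'E'
from h import *
im,d=save('wrist','w16.png')
cv2.imwrite('pics/w16z.png',cv2.resize(im[100:380,150:400,::-1],None,fx=2,fy=2))
E
python3 st.py
```

```text
19.425 [0.5401 0.3222 0.1181] q6 -1.922 yaw 2.420 0.361988102807119 [-0.76 -0.43  3.88] [-0.012  0.251 -0.084] jt6 -0.015
```

View pics/w16z.png

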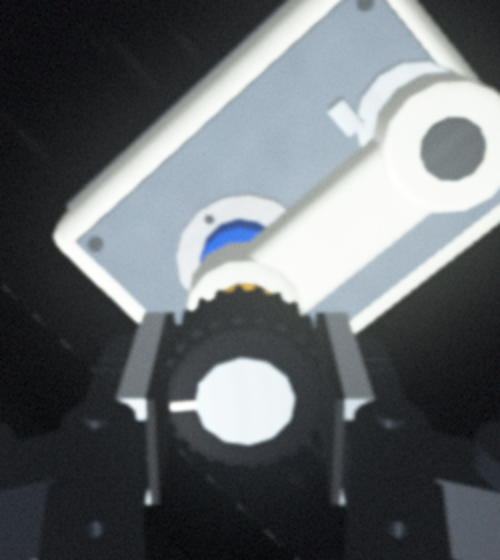

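Call:
play_rows([
  [[0, 0, -0.0006], [0, 0, -0.1]],
  [[0, 0, -0.0012], [0, 0, -0.2]],
  [[0, 0, -0.0018], [0, 0, -0.3]],
])

```text
time: 19.8
tool_pos: [0.54, 0.3224, 0.1174]
tcp_rot: [-0.854, -1.644, 1.643]
wrist_force: [-1.8, 0.8, 3.8]
width: 0.372
```

```bash
python3 st.py
```

```text
19.8 [0.54   0.3224 0.1174] q6 -1.684 yaw 2.182 0.3720189301236236 [-1.8   0.83  3.75] [0.136 0.369 0.189] jt6 -0.520
```

Call:
play_rows([
  [[0, 0, -0.0006], [0, 0, -0.1]],
  [[0, 0, -0.0012], [0, 0, -0.2]],
])

```text
time: 20.05
tool_pos: [0.54, 0.3225, 0.1169]
tcp_rot: [-0.958, -1.536, 1.535]
wrist_force: [-2.1, 0.9, 3.5]
width: 0.366
```

```bash
python3 st.py
```

```text
20.05 [0.54   0.3225 0.1169] q6 -1.527 yaw 2.025 0.3663862591242939 [-2.12  0.89  3.48] [0.132 0.362 0.131] jt6 -0.519
```

Call:
play_rows([
  [[0, 0, -0.0006], [0, 0, -0.1]],
  [[0, 0, -0.0012], [0, 0, -0.2]],
])

```text
time: 20.3
tool_pos: [0.5399, 0.3226, 0.1165]
tcp_rot: [-1.053, -1.425, 1.424]
wrist_force: [-2.2, 1.3, 3.3]
width: 0.368
```

```bash
python3 st.py
```

```text
20.3 [0.5399 0.3226 0.1165] q6 -1.370 yaw 1.868 0.368461717193203 [-2.22  1.31  3.32] [0.243 0.404 0.135] jt6 -0.519
```

Call:
play_rows([
  [[0, 0, -0.0006], [0, 0, -0.1]],
  [[0, 0, -0.0012], [0, 0, -0.2]],
])

```text
time: 20.55
tool_pos: [0.5399, 0.3227, 0.116]
tcp_rot: [-1.139, -1.312, 1.311]
wrist_force: [-2.1, 1.2, 4.0]
width: 0.369
```

```bash
python3 st.py
```

```text
20.55 [0.5399 0.3227 0.116 ] q6 -1.213 yaw 1.711 0.36876305895806366 [-2.1   1.18  4.  ] [0.306 0.329 0.082] jt6 -0.519
```

Call:
play_rows([
  [[0, 0, -0.0006], [0, 0, -0.1]],
  [[0, 0, -0.0012], [0, 0, -0.2]],
])

```text
time: 20.8
tool_pos: [0.54, 0.3229, 0.1158]
tcp_rot: [-1.216, -1.197, 1.196]
wrist_force: [-2.4, 2.6, 5.1]
width: 0.363
```

```bash
python3 st.py
```

```text
20.8 [0.54   0.3229 0.1158] q6 -1.056 yaw 1.554 0.36318407793119517 [-2.44  2.6   5.14] [0.329 0.39  0.183] jt6 -0.492
```

Call:
play_rows([
  [[0, -0.001, -0.0004], [0, 0, -0.1]],
  [[0, -0.001, -0.0009], [0, 0, -0.2]],
])

```text
time: 21.05
tool_pos: [0.54, 0.3229, 0.1156]
tcp_rot: [-1.285, -1.081, 1.079]
wrist_force: [-2.7, 2.9, 5.3]
width: 0.366
```

```bash
python3 st.py
```

```text
21.05 [0.54   0.3229 0.1156] q6 -0.900 yaw 1.397 0.36635521389705716 [-2.67  2.94  5.31] [0.574 0.444 0.221] jt6 -0.460
```

Call:
play_rows([
  [[0, 0, -0.0004], [0, 0, -0.1]],
  [[0, 0, -0.0009], [0, 0, -0.2]],
])

```text
time: 21.3
tool_pos: [0.5401, 0.3231, 0.1154]
tcp_rot: [-1.346, -0.963, 0.96]
wrist_force: [-3.3, 3.8, 6.0]
width: 0.369
```

```bash
python3 st.py
```

```text
21.3 [0.5401 0.3231 0.1154] q6 -0.743 yaw 1.240 0.36947546609668125 [-3.32  3.78  6.  ] [0.555 0.519 0.237] jt6 -0.426
```

Call:
play_rows([
  [[0, 0, 0.001], [0, 0, -0.1]],
  [[0, 0, 0.0015], [0, 0, -0.2]],
])

```text
time: 21.55
tool_pos: [0.54, 0.3232, 0.1154]
tcp_rot: [-1.399, -0.844, 0.841]
wrist_force: [-1.2, 4.0, 1.3]
width: 0.363
```

```bash
python3 st.py
```

```text
21.55 [0.54   0.3232 0.1154] q6 -0.586 yaw 1.083 0.3629628454959427 [-1.2   4.    1.29] [0.823 0.258 0.271] jt6 -0.389
```

Call:
play_rows([
  [[0, 0, 0.0005], [0, 0, -0.1]],
  [[0, 0, 0.0005], [0, 0, -0.2]],
])

```text
time: 21.8
tool_pos: [0.5401, 0.3233, 0.1154]
tcp_rot: [-1.445, -0.723, 0.721]
wrist_force: [-1.5, 5.3, 0.0]
width: 0.371
```

```bash
python3 st.py
```

```text
21.8 [0.5401 0.3233 0.1154] q6 -0.429 yaw 0.926 0.3708835712862834 [-1.5   5.25  0.01] [0.827 0.185 0.299] jt6 -0.354
```

Call:
play_rows([
  [[0, 0, 0], [0, 0, -0.1]],
])

```text
time: 21.92
tool_pos: [0.5401, 0.3233, 0.1153]
tcp_rot: [-1.465, -0.663, 0.66]
wrist_force: [-1.0, 4.8, 0.0]
width: 0.365
```

```bash
python3 st.py;python3 - <<'E'
from h import *
im,d=save('wrist','w17.png')
cv2.imwrite('pics/w17z.png',cv2.resize(im[150:360,180:390,::-1],None,fx=2.8,fy=2.8,interpolation=cv2.INTER_CUBIC))
E
python3 st.py
```

```text
21.925 [0.5401 0.3233 0.1153] q6 -0.350 yaw 0.847 0.36483727773065616 [-1.02  4.78  0.03] [0.922 0.166 0.283] jt6 -0.346
21.975 [0.5402 0.3233 0.1153] q6 -0.348 yaw 0.845 0.3646714539973154 [-0.23  4.75  0.51] [0.988 0.083 0.165] jt6 0.373
```

View pics/w17z.png

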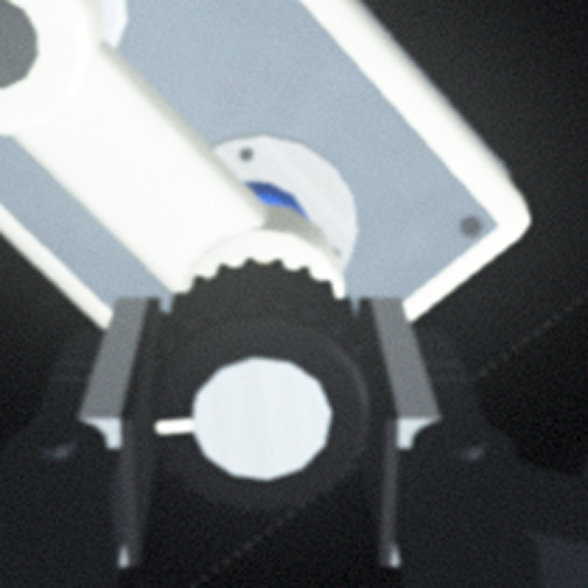

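Call:
play_rows([
  [[0, 0, 0], [0, 0, -0.1]],
])

```text
time: 22.1
tool_pos: [0.5402, 0.3233, 0.1153]
tcp_rot: [-1.483, -0.603, 0.6]
wrist_force: [-0.4, 5.0, 0.1]
width: 0.363
```

```bash
python3 st.py
```

```text
22.1 [0.5402 0.3233 0.1153] q6 -0.272 yaw 0.770 0.3625924208088515 [-0.4   4.96  0.13] [0.959 0.089 0.348] jt6 -0.488
```

Call:
play_rows([
  [[0, 0, 0], [0, 0, -0.1]],
])

```text
time: 22.22
tool_pos: [0.5402, 0.3234, 0.1153]
tcp_rot: [-1.5, -0.542, 0.539]
wrist_force: [-1.6, 5.0, -0.4]
width: 0.366
```

```bash
python3 st.py
```

```text
22.225 [0.5402 0.3234 0.1153] q6 -0.194 yaw 0.691 0.36598517113206025 [-1.63  4.97 -0.35] [1.039 0.049 0.357] jt6 -0.333
```

Call:
play_rows([
  [[0, 0, 0], [0, 0, 0]],
  [[0, 0, 0], [0, 0, 0]],
  [[0, 0, 0], [0, 0, 0]],
  [[0, 0, 0], [0, 0, 0]],
], gripper=0.47)

```text
time: 22.72
tool_pos: [0.5403, 0.3213, 0.1152]
tcp_rot: [-1.502, -0.541, 0.541]
wrist_force: [-0.1, -0.2, 0.6]
width: 0.526
```

```bash
python3 st.py;python3 - <<'E'
from h import *
im,d=save('wrist','w18.png')
cv2.imwrite('pics/w18z.png',cv2.resize(im[50:360,130:430,::-1],None,fx=1.9,fy=1.9,interpolation=cv2.INTER_CUBIC))
E
```

```text
22.725 [0.5403 0.3213 0.1152] q6 -0.194 yaw 0.691 0.5263928880009633 [-0.09 -0.16  0.61] [ 0.021 -0.019 -0.021] jt6 -0.006
```

View pics/w18z.png

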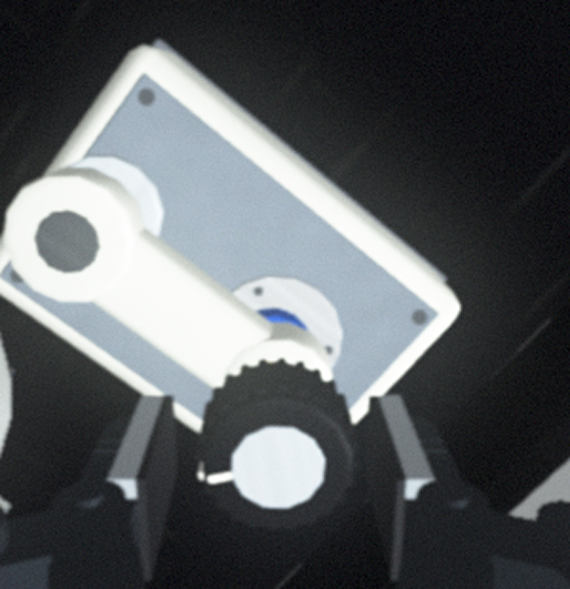

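Call:
play_rows([
  [[0, 0, 0.03], [0, 0, 0]],
  [[0, 0, 0.08], [0, 0, 0]],
  [[0, 0, 0.15], [0, 0, 0]],
  [[0, 0, 0.22], [0, 0, 0]],
  [[-0.05, 0, 0.25], [0, 0, 0]],
  [[-0.05, 0, 0.25], [0, 0, 0]],
  [[-0.05, 0, 0.25], [0, 0, 0]],
])

```text
time: 23.65
tool_pos: [0.5206, 0.3217, 0.2159]
tcp_rot: [-1.502, -0.542, 0.54]
wrist_force: [0.6, -0.5, 0.7]
width: 0.529
```

```bash
python3 st.py;python3 - <<'E'
from h import *
s=bot.read_state()
im,d=save('wrist','w19.png'); W=cloud('wrist',d,s)
for st,c in blue(im,30): print(st,c)
g=(im.min(2)>120).astype(np.uint8)
for r in cams.mark_of('wrist','knob_centre')[:1]+cams.mark_of('wrist','disc_centre')[:1]+cams.mark_of('wrist','crystal')[:1]: print(r['conf'],tow('wrist',r['xyz'],s))
cv2.imwrite('pics/w19z.png',cv2.resize(im[60:330,100:430,::-1],None,fx=2.2,fy=2.2,interpolation=cv2.INTER_CUBIC))
save('side','s19.png')
E
```

```text
23.65 [0.5206 0.3217 0.2159] q6 -0.178 yaw 0.691 0.5292525575897187 [ 0.64 -0.46  0.72] [ 0.006 -0.01   0.034] jt6 -0.000
[ 70 199  13  12 100] [ 75.75 204.77]
[109 210  13  10  91] [114.49450549 215.01098901]
0.76 [0.53874931 0.32235485 0.12475179]
0.69 [0.54050365 0.32323627 0.05935068]
0.74 [0.5395795  0.31964139 0.06204192]
```

View pics/w19z.png

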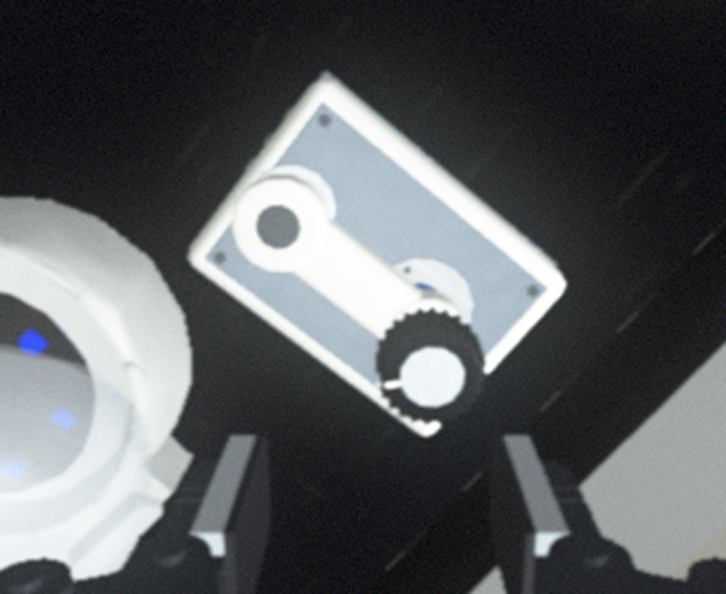

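View pics/s19.png

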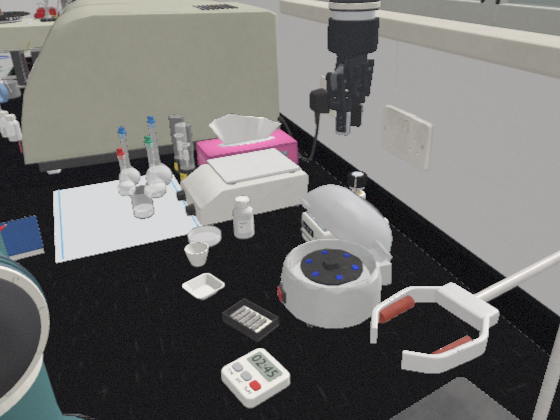

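Run:
```python
from h import *
s=bot.read_state()
im,d=save('wrist','w20.png'); W=cloud('wrist',d,s)
g=cv2.cvtColor(im,cv2.COLOR_RGB2GRAY)
def cen(m,u0,u1,v0,v1):
    mm=np.zeros(m.shape,np.uint8); mm[v0:v1,u0:u1]=m[v0:v1,u0:u1]
    n,l,st,c=cv2.connectedComponentsWithStats(mm); i=1+np.argmax(st[1:,4]); return c[i],st[i],l==i
a,sa,la=cen((g<130).astype(np.uint8),210,243,147,179)
b,sb,lb=cen((g>150).astype(np.uint8),275,320,208,255)
za=np.nanmedian(W[la][:,2]); zb=np.nanmedian(W[lb][:,2])
p=ray_at('wrist',a,za,s);k=ray_at('wrist',b,zb,s); print(sa,sb,p,k,np.linalg.norm((k-p)[:2]),'ang',np.arctan2(k[1]-p[1],k[0]-p[0]))
# deck edge screws direction: corner screws on +? side
for z in [(324,120),(533,291),(219,257)]: 
    uv=(100+z[0]/2.2,60+z[1]/2.2); print(ray_at('wrist',uv,.06,s))
```

```text
[219 155  11  17  68] [275 218  37  28 672] [0.47283055 0.31996823 0.10242403] [0.53927012 0.32182873 0.13569387] 0.06646561073727854 ang 0.027995528194018935
[0.4640064 0.3547209 0.06     ]
[0.56982032 0.35601489 0.06      ]
[0.46460897 0.28705089 0.06      ]
```

Run:
```python
from h import *
s=bot.read_state(); 
p=ray_at('wrist',(226.4,162.7),.1024,s);k=ray_at('wrist',(296.4,230.9),.1357,s);print(p,k,np.arctan2(k[1]-p[1],k[0]-p[0]))
for i in range(3):
    for l in('sample_bottle','crucible','dish'): pass
im,d=cams.read_camera('top')
for l in('sample_bottle','crucible','dish'):
    for r in cams.mark_of('top',l)[:1]: print(l,tow('top',r['xyz']).round(4))
im,d=save('top','t20.png')
cv2.imwrite('pics/t20z.png',cv2.resize(im[110:290,200:440,::-1],None,fx=3.3,fy=3.3,interpolation=cv2.INTER_CUBIC))
```

```text
[0.474262   0.32172026 0.1024    ] [0.53887041 0.32247047 0.1357    ] 0.011611200744763404
sample_bottle [3.615e-01 4.276e-01 3.000e-04]
crucible [0.2584 0.3596 0.0016]
dish [ 0.2881  0.4348 -0.0019]
```

View pics/t20z.png

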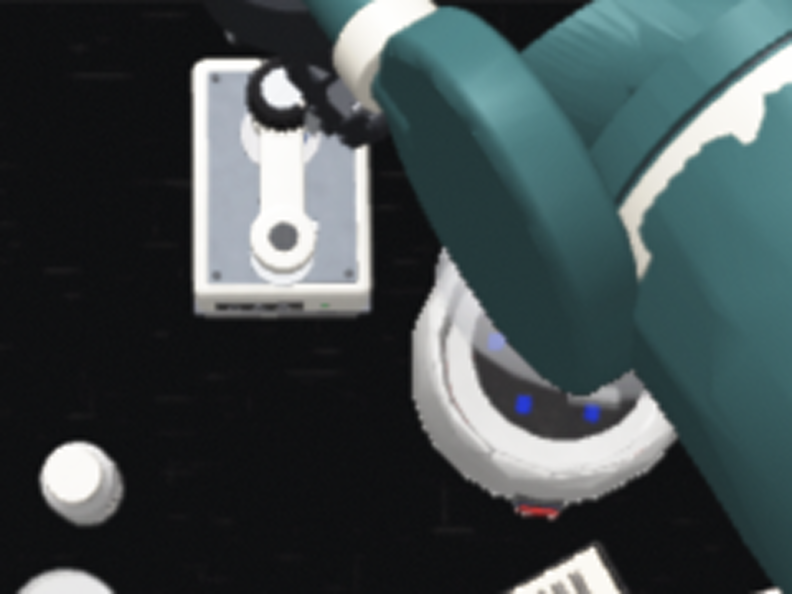

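```bash
python3 -c "
from workcell import bot
print(bot.finish_job())"
```

```text
the job is handed in; nothing more can be done
None
```

The disc is clamped on the crystal with the press arm swung in, and the job is handed in. The simulator gave no verdict, and I had no direct reading of the tip load.

- **Disc:** it lay flat on the plate, about 1 mm from the crystal in the wrist camera. I measured that before the press arm covered it.
- **Press arm:** it was pushed in until the force rose against its stop. After I let go it lined up with the analyser to within about 0.02 rad; two readings, one of them rough, gave 0.016 and 0 rad. The limit is 0.05 rad.
- **Knob:** I turned it clockwise about 2.1 rad. The tip met the disc after about 1.1 rad, and the clutch began to slip about 0.8 rad later. I saw this as the torque slope dropping to less than half and the torque reaching about 0.3 N m. I stopped about 0.2 rad (12 degrees) past the slip.
- **Push on the knob:** the wrist force upward reached about 6 N while the screw was going down. I eased it to about zero before the slip.
- **Bystanders:** the bottle, crucible and dish are where they started, within the camera's error of about 5 mm. The gripper is clear of everything.

**Not checked:** I never saw the red line on the collar, so the slip rests on the torque readings alone. The final clamping load is inferred from the slip.

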